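# Shut the sample away in the light-safe box

## Robot

A 6-joint arm with a two-finger parallel gripper is mounted at the origin on a cart in front of the work surface, level with it; the furniture and walls round the work are solid. World frame = base frame: x ahead of the robot, y to its left, z up, the work surface at z = 0. Lengths are in m, angles in degrees, forces in N, time in s.
With the tool pointing down it reaches from about 0.35 to 0.875 m from the base axis. Payload 4.2 kg.
Tool frame: the origin (TCP) lies on the centre line of the jaws, within the pads' length; the fingertips stand 19 mm ahead of it and the grasp point (between the pads) is the TCP; x points along the fingers, y is the direction in which the jaws open and shut, and the axes are right-handed (so a half turn about x gives the same grasp; the last joint's range is limited). The gripper opens to 87 mm and grips with 3 to 60 N. Pads are 19 mm wide; open, the fingers measure 117 mm over their backs; the gripper's body (75 mm by 190 mm) begins 51 mm behind the grasp point.
Start: joints at [-59.496, 22.042, 0.453, 0, -68.411, -14.817], TCP at [0.169, -0.602, 0.242] pointing down, gripper open.
Joint ranges: [-179.83, 179.83], [-69.29, 118.12], [-61.27, 80.66], [-181.25, 117.63], [-171.15, -9.14], [-177.46, 177.46]. Speed limits (degrees/s): [159.86, 159.86, 180, 180, 180, 180].

## Interface

Orientations are given as a 3x3 rotation matrix whose columns are the frame's x, y, z axes.
In Python, from station import * gives the robot as it stands.
- The arm moves only by the shell command python3 -m creep 'ROWS'. ROWS is JSON, a list of rows, each a list of 5 numbers: the opening, from 0 (shut) to 1 (fully open), then the shift along the world's x, y, z in mm, then the turn about the world's z in rad. In form: [[jaw, x, y, z, turn], ...]. A call has exactly 8 rows; each row is the pose to reach, as a shift and turn from the pose measured when the call began; what a row does not reach only later rows make up. A row lasts 1/10 s, in which the tool goes at most 50 mm and 8.59 degrees, less where a joint would pass 70% of its speed; a pose out of reach is approached as far as the arm can. A call with a gripper value outside its range is refused whole. The fingers move at their own pace and stop on an object; the grip force is fixed at half the most. Time passes only in rows, so rows that repeat a pose let the fingers close, or fill a call up. It gives the time, the measured TCP pose, the force and the opening at its end, in the units of the state.
- sense(): the state, without advancing time (a new reading comes with each control period).
- capture(name): name is "scene" or "top" or "wrist"; returns a dict with "image" (420x560x3 uint8, blue, green, red), "z_map" (420x560 float32, m along the optical axis (not along the pixel's ray), 0 where there is no reading), "mtx" (3x3 intrinsics, pixels), "eye" and "attitude" of the camera in the world. Camera axes: x right, y up, looking along -z (the intrinsics and any distortion apply to the point x, -y, -z); pixel columns grow to the right and rows downward; lengths in m; the calibration is good to about 2 mm. A picture is of the moment at which its call begins.
- finish_job(): hands the job in, once; it reports no verdict.
Trained networks look in a picture, given as the dict that the camera call returned (one of the last four; its "shot" number tells which), for a name from the list of things; names that differ only in an ending like _2 or _b are one class to them, and where a whole thing is asked for, a point or a joint stands for the part that bears it (a point fixed in the world has none). Each returns a list of dicts, best first, with "confidence" (0 to 1); they miss things now and then, are a little off and sometimes report something else, mostly with a low value. They report only what shows in the picture. A call takes as long as a camera call.
- look_for(picture, thing): "box" ([left, top, right, bottom] in pixels, round what is visible of it).
- mark_of(picture, thing): "centre" ([column, row] in pixels: a listed point, or the origin of a listed thing).
The state is a dict: "time_s": time; "joints": joint angles; "joint_velocities": joint speeds; "effort": joint torques, N m; "tcp_pos": TCP position; "ee_rot": TCP orientation; "wrist_force": force on the tool from outside, world axes, zero at the start; "moment": the same for the moment, N m; "gripper_width": opening from 0.0 (shut) to 1.0 (fully open).
Only numpy, scipy, OpenCV 4.12 (cv2) and the standard library are available. Lean on these libraries where they do the work, as an engineer would, in place of code of your own. Each camera call takes 0.05 s, during which the arm holds its last target.

## Task

Take the blue-lidded sample pot that stands in front of the light-safe sample box and stand it in the box's empty middle well, let go of it, and then slide the amber cover shut until its leading edge (the aluminium strip) is fully home against the back wall of the box at both ends. The cover has one knob at each end and jams askew in its tracks as soon as one end runs ahead, so push against the knobs by turns, without gripping them, feel for the bind and then change to the other end instead of pushing harder (never more than about 15 newtons). Leave the white-lidded pots in their wells and the vials standing where they are.

Things in the scene. Friction and masses are not known exactly. Their poses are not given: they have to be found in the camera images.
- sample_box: White light-safe sample box, fixed, 182 (x) by 300 (y) by 94 mm high. Origin at bench height; +x points away from the robot, the way the cover closes, +y left. In its frame: hood over the parked cover x -94 to -26 mm, top z 94; back wall that stops the cover: inner face x = 76 mm, top z 94; opening 208 mm wide in y; grey insert, top z 24 mm, with wells of 52 mm diameter at x 45, y -78, 0, 78 mm.
- well (a point): Middle of the floor of the empty middle well, 10 mm above the bench, 14 mm below the insert's top; the pot's underside belongs here. The white-lidded pots stand in the wells to its left and right, 78 mm away.
- cover: Sliding cover, 0.65 to 1 kg: amber plate 94 (x) by 256 (y) by 4 mm, aluminium strip at its front (leading, +x) edge. Origin 18.5 mm below the middle of its top; the top is 88.5 mm above the bench. Loose in two tracks along the box's x (y = -118 and 118 mm): slides about 60 to 66 mm from open to home (origin then at box x = 29 mm) and wedges when turned some 0.02 to 0.05 rad either way; how far cannot be seen and differs from run to run.
- knob_left (a point): Foot, on the cover's top, of the left (+y) knob: black, round, polished (slippery), upright, 18 mm diameter, 28 mm high (top 116.5 mm above the bench), axis 12 mm behind the front edge, 100 mm left of the middle; hood edge at least 15 mm behind it. Pushed with 2 to 5 N this end advances, the other stays; once wedged the force climbs fast and only the other knob frees it.
- knob_right (a point): Foot of the right (-y) knob, the same, 100 mm right of the middle. From wedged one way to wedged the other way a knob advances some 10 to 20 mm.
- edge_left (a point): Left end of the cover's front edge, top of the plate, 118 mm left of its middle. Home when its x in the box's frame is 76 mm, as that of stop_left. When this end still lacks about 15 mm its shoe meets a sprung ball in the track: it takes up to about 8 N to push over, and drops into a notch in the last 5 mm and holds it.
- edge_right (a point): Right end of the cover's front edge, top of the plate, 118 mm right of its middle. Home when its x in the box's frame is 76 mm, as that of stop_right; a sprung ball there too.
- stop_left (a point): Point on the inner face of the back wall where the left end of the cover's front edge comes to rest.
- stop_right (a point): Point on the inner face of the back wall where the right end of the cover's front edge comes to rest.
- pot_blue: Sample pot with blue screw lid, standing on the bench in front of the box, left or right: white body 44 to 45 mm diameter, lid 49 mm diameter from 45 to 59 mm above its underside; 45 g. Origin in the middle of its underside, z up.
- pot_white_left: White-lidded sample pot of the same size in the left well of the box. Origin in the middle of its underside.
- pot_white_right: White-lidded sample pot of the same size in the right well of the box. Origin in the middle of its underside.
- vial_green: Glass vial with green content, white and green cap, 45 mm diameter, 79 mm high, standing on the bench in front of the box; a bystander. Origin in the middle of its underside.
- vial_pink: Glass vial with pink content, white and red cap, 45 mm diameter, 79 mm high, standing on the bench in front of the box; a bystander. Origin in the middle of its underside.

How it is judged:
By the outcome, as a careful person would: the job done as asked, in the order asked, and still so for the second after the job is handed in, with the robot touching nothing.
It also fails if it takes over 72 s, if anything falls off the work surface, if the arm or the gripper's body presses on something with over 40 N, if the wrist force passes 120 N, or if a joint passes its speed limit or range.

## Working session

There is one attempt and no reset: what is moved stays moved. The work goes in short steps, Python scripts to look and compute and a shell command to move; the robot and the scene stay as the last step left them, time stands still between calls to the robot, and variables do not carry over. Pictures are saved under pics/ and viewed, and the job is handed in when it is done.

```bash
ls; mkdir -p pics
cat > h.py <<'E'
from station import *
import numpy as np, cv2
def world(c,px,z=None,depth=None):
    K=np.array(c["mtx"]);R=np.array(c["attitude"]);e=np.array(c["eye"])
    u,v=px
    d=np.array([(u-K[0,2])/K[0,0],-(v-K[1,2])/K[1,1],-1.0]);w=R@d
    if z is not None: t=(z-e[2])/w[2]
    else: t=depth if depth else c["z_map"][int(round(v)),int(round(u))]
    return e+t*w
def pix(c,p):
    K=np.array(c["mtx"]);R=np.array(c["attitude"]);e=np.array(c["eye"])
    q=R.T@(np.array(p)-e);return (K[0,0]*q[0]/-q[2]+K[0,2],K[1,1]*-q[1]/-q[2]+K[1,2])
E
python3 - <<'E'
from h import *
s=sense();print({k:np.round(v,3).tolist() for k,v in s.items()})
for n in ["top","scene"]:
    c=capture(n);cv2.imwrite(f"pics/{n}0.png",c["image"])
    print(n,c["eye"],np.round(c["attitude"],3).tolist(),c["mtx"],[k for k in c])
    for t,z in [("pot_blue",0),("well",.01),("knob_left",.0885),("knob_right",.0885),("edge_left",.0885),("edge_right",.0885),("stop_left",.0885),("stop_right",.0885),("sample_box",0),("pot_white_left",.01),("pot_white_right",.01),("vial_green",0),("vial_pink",0)]:
        m=mark_of(c,t)
        for q in m[:1]: print(t,round(q["confidence"],2),np.round(q["centre"],1),np.round(world(c,q["centre"],z=z),4))
E
```

```text
pics
{'time_s': 0.0, 'joints': [-59.496, 22.092, 0.381, -0.03, -68.41, -14.818], 'joint_velocities': [0.073, -0.1, -0.016, 0.158, -0.01, -0.001], 'effort': [0.002, -39.067, 18.741, 4.22, 0.011, -0.0], 'tcp_pos': [0.169, -0.601, 0.24], 'ee_rot': [[-0.001, -0.27, 0.963], [0.002, 0.963, 0.27], [-1.0, 0.002, -0.0]], 'wrist_force': [-0.196, 0.607, -0.415], 'moment': [-0.02, -0.044, 0.006], 'gripper_width': 1.001}
top [ 0.42300825 -0.0080626   0.92638482] [[-0.008, 0.989, -0.146], [-0.999, -0.013, -0.038], [-0.039, 0.145, 0.989]] [[385.11458206   0.         280.1237607 ]
 [  0.         385.11458206 205.78741088]
 [  0.           0.           1.        ]] ['image', 'z_map', 'mtx', 'eye', 'attitude', 'shot']
pot_blue 0.74 [235.3 270. ] [0.4061 0.1356 0.    ]
well 0.95 [253.1 163.9] [0.6627 0.0925 0.01  ]
knob_left 0.88 [204.2 175. ] [0.6186 0.194  0.0885]
knob_right 0.8 [290.8 177.5] [ 6.096e-01 -2.000e-04  8.850e-02]
edge_left 0.97 [192.2 172.2] [0.6255 0.2214 0.0885]
edge_right 0.69 [300.8 168.1] [ 0.6307 -0.0228  0.0885]
stop_left 0.85 [199.6 144.9] [0.6887 0.206  0.0885]
stop_right 0.73 
[... 604 characters left out ...]
ot']
pot_blue 0.79 [293.2 300.7] [0.4109 0.1301 0.    ]
well 0.97 [210.9 227.1] [0.6693 0.0885 0.01  ]
knob_left 0.81 [186.6 246.7] [0.6193 0.199  0.0885]
knob_right 0.57 [257.2 191. ] [ 0.6047 -0.0049  0.0885]
edge_left 0.55 [178.4 249.8] [0.6267 0.2139 0.0885]
edge_right 0.97 [251. 186.] [ 0.6257 -0.0093  0.0885]
stop_left 0.89 [155.3 235.4] [0.6901 0.2153 0.0885]
stop_right 0.78 [236.3 169.6] [ 0.6877 -0.0321  0.0885]
sample_box 0.58 [228.6 240.3] [0.6174 0.0884 0.    ]
pot_white_left 0.77 [190.9 251.8] [0.6562 0.1666 0.01  ]
pot_white_right 0.68 [236.  211.6] [0.6544 0.0176 0.01  ]
vial_green 0.32 [211.7 230.6] [0.6675 0.0895 0.    ]
vial_pink 0.82 [382.4 194.5] [ 0.4053 -0.2485 -0.    ]
```

```bash
cd pics; python3 -c "
import cv2
for n in ['top','scene']:
    a=cv2.imread(n+'0.png');b=a[110:320,130:410] if n=='top' else a[130:340,130:410]
    cv2.imwrite(n+'0z.png',cv2.resize(b,None,fx=2.8,fy=2.8,interpolation=cv2.INTER_CUBIC))"
```

```text
(no output)
```

View pics/top0.png

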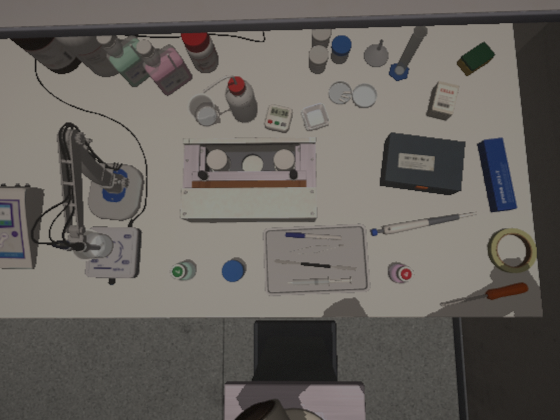

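View pics/scene0.png

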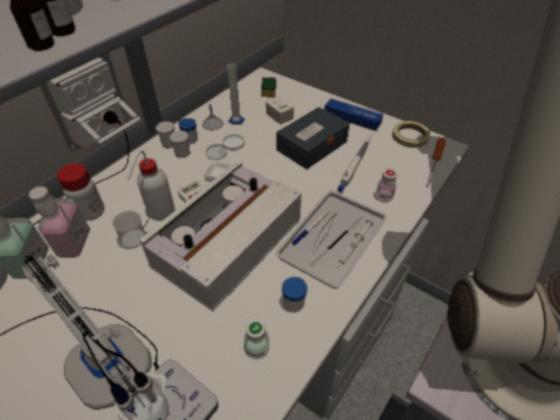

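Run:
```python
from h import *
# depth: points within pot lid, walls, in top & scene
for n in ["top","scene"]:
    c=capture(n)
    im=c["image"];z=c["z_map"]
    K=np.array(c["mtx"]);v,u=np.mgrid[0:420,0:560]
    d=np.stack([(u-K[0,2])/K[0,0],-(v-K[1,2])/K[1,1],-np.ones_like(u,float)],-1)
    P=(d*z[...,None])@np.array(c["attitude"]).T+np.array(c["eye"])
    hsv=cv2.cvtColor(im,cv2.COLOR_BGR2HSV)
    m=(hsv[...,0]>95)&(hsv[...,0]<125)&(hsv[...,1]>120)&(z>0)&(P[...,0]>.3)&(P[...,0]<.6)&(P[...,2]>.05)&(P[...,2]<.07)
    print(n,"lid",m.sum(),np.round(P[m].mean(0),4) if m.any() else 0, [np.round((np.percentile(P[m][:,i],1)+np.percentile(P[m][:,i],99))/2,4) for i in (0,1)] if m.any() else 0)
    # knobs tops
    k=(P[...,2]>.110)&(P[...,2]<.123)&(z>0)&(P[...,0]>.5)&(P[...,0]<.72)&(P[...,1]>-.1)&(P[...,1]<.3)
    nn,l,st,ce=cv2.connectedComponentsWithStats(k.astype(np.uint8))
    for i in range(1,nn):
        if st[i,4]>8: print("knob",st[i,4],np.round(P[l==i].mean(0),4))
    # box top at z .094 : hull
    b=(abs(P[...,2]-.094)<.004)&(z>0)&(P[...,0]>.45)&(P[...,0]<.8)&(hsv[...,1]<60)
    if b.any():
        r=cv2.minAreaRect(P[b][:,:2].astype(np.float32)*1000);print("box",r,b.sum())
```

```text
top lid 339 [0.4079 0.1423 0.0596] [np.float64(0.4519), np.float64(0.3859)]
knob 57 [ 0.6137 -0.0064  0.1164]
knob 55 [0.6151 0.1927 0.1168]
box ((627.9757080078125, 216.51480102539062), (291.87200927734375, 559.3448486328125), 8.285645484924316) 5194
scene lid 420 [0.4055 0.1375 0.0585] [np.float64(0.4059), np.float64(0.1361)]
knob 53 [ 0.6142 -0.0042  0.1152]
knob 67 [0.615  0.1957 0.1155]
box ((625.649658203125, -126.0343017578125), (1203.6029052734375, 349.2115173339844), 89.91734313964844) 5204
```

The top view shows the box (182-317, 138-218), the blue pot at (233,270), and the green vial at (181,271). Next I'll refine the box pose from the depth map.

Run:
```python
from h import *
for n in ["top","scene"]:
    c=capture(n)
    im=c["image"];z=c["z_map"]
    K=np.array(c["mtx"]);v,u=np.mgrid[0:420,0:560]
    d=np.stack([(u-K[0,2])/K[0,0],-(v-K[1,2])/K[1,1],-np.ones_like(u,float)],-1)
    P=(d*z[...,None])@np.array(c["attitude"]).T+np.array(c["eye"])
    hsv=cv2.cvtColor(im,cv2.COLOR_BGR2HSV)
    reg=(z>0)&(P[...,0]>.5)&(P[...,0]<.72)&(P[...,1]>-.08)&(P[...,1]<.27)
    # hood/walls
    b=reg&(P[...,2]>.0905)&(P[...,2]<.1)
    print(n,"all top",cv2.minAreaRect(P[b][:,:2].astype(np.float32)*1000),b.sum())
    hd=b&(P[...,0]<.595)
    print("hood",cv2.minAreaRect(P[hd][:,:2].astype(np.float32)*1000), P[hd][:,2].mean())
    bw=b&(P[...,0]>.67)
    print("backwall",cv2.minAreaRect(P[bw][:,:2].astype(np.float32)*1000),np.polyfit(P[bw][:,1],P[bw][:,0],1))
    # front edge of the hood near robot: min x by y
    for y in np.arange(-.04,.23,.04):
        q=hd&(abs(P[...,1]-y)<.015); print(round(y,2),P[q][:,0].min().round(4),P[q][:,0].max().round(4),end=' | ')
    print()
    # white lids in wells
    w=reg&(P[...,2]>.062)&(P[...,2]<.075)&(P[...,0]>.62)&(P[...,0]<.69)
    nn,l,st,ce=cv2.connectedComponentsWithStats(w.astype(np.uint8))
    for i in range(1,nn):
        if st[i,4]>30: print("lid",st[i,4],np.round(P[l==i].mean(0),4),np.round(np.ptp(P[l==i],0),3))
```

```text
top all top ((611.8787841796875, 94.19511413574219), (299.43817138671875, 182.73834228515625), 89.60285949707031) 5203
hood ((557.9757690429688, 94.54778289794922), (299.45013427734375, 74.7200927734375), 89.65536499023438) 0.09462079895122039
backwall ((695.9774780273438, 93.89730834960938), (298.5649719238281, 14.573357582092285), 89.5853271484375) [0.00790699 0.69528526]
-0.04 0.5198 0.5915 | 0.0 0.5204 0.5946 | 0.04 0.5208 0.5949 | 0.08 0.5214 0.5936 | 0.12 0.5217 0.594 | 0.16 0.5222 0.5949 | 0.2 0.5213 0.5929 | 
lid 127 [ 0.6603 -0.0171  0.0705] [0.06  0.01  0.007]
lid 501 [0.6608 0.1803 0.0696] [0.055 0.065 0.012]
lid 350 [0.6572 0.0151 0.0694] [0.048 0.046 0.011]
scene all top ((612.9537353515625, 94.15138244628906), (301.3821105957031, 184.8643035888672), 89.70065307617188) 4740
hood ((556.7618408203125, 94.58123779296875), (73.4301986694336, 301.28106689453125), 0.02127036824822426) 0.09411815345452008
backwall ((697.0861206054688, 93.97125244140625), (299.8331604003906, 16.599990844726562), 89.70065307617188) [0.00687314 0.69593634]
-0.04 0.5201 0.5935 | 0.0 0.5206 0.5926 | 0.04 0.5212 0.5924 | 0.08 0.5211 0.592 | 0.12 0.5209 0.5894 | 0.16 0.5216 0.5913 | 0.2 0.5222 0.5904 | 
lid 394 [0.6626 0.0041 0.0692] [0.049 0.071 0.012]
lid 318 [0.665  0.1774 0.0692] [0.048 0.056 0.01 ]
lid 77 [0.6547 0.2437 0.0684] [0.066 0.002 0.013]
```

View pics/top0z.png

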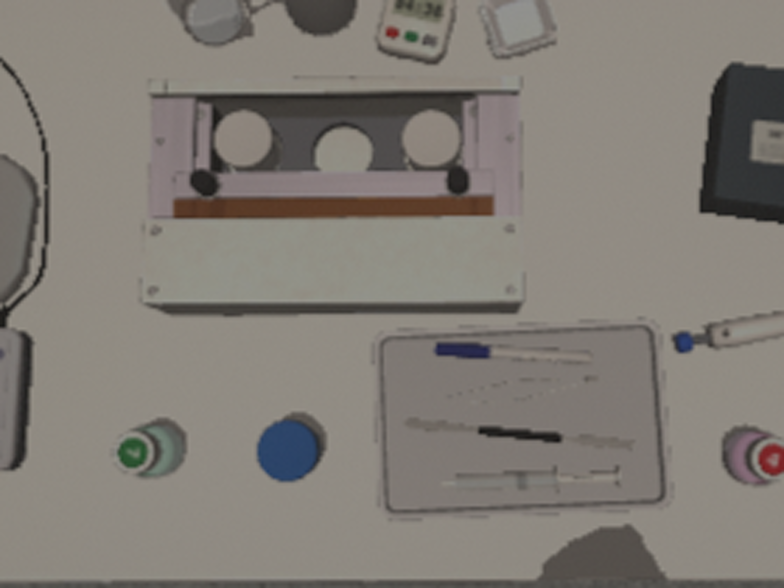

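View pics/scene0z.png

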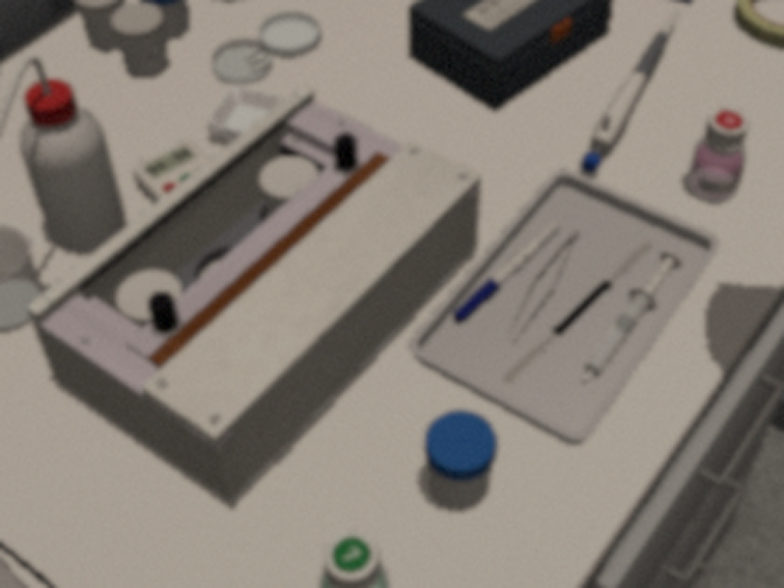

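```bash
python3 -m creep '[[1,31,38,0,-0.05],[1,62,76,0,-0.1],[1,94,113,0,-0.15],[1,125,151,0,-0.2],[1,157,189,0,-0.24],[1,188,226,0,-0.28],[1,220,264,0,-0.28],[1,250,300,0,-0.28]]'
```

```text
time_s: 2.4
tcp_pos: [0.4201, -0.2999, 0.242]
ee_rot: [[0.001, 0.006, 1.0], [-0.0, 1.0, -0.006], [-1.0, -0.0, 0.001]]
wrist_force: [0.5, -0.4, 0.8]
gripper_width: 0.997
```

```bash
python3 -m creep '[[1,-2,49,0,0],[1,-4,98,-5,0],[1,-5,147,-15,0],[1,-7,196,-25,0],[1,-9,245,-35,0],[1,-11,294,-45,0],[1,-12,343,-50,0],[1,-13,392,-52,0]]'
python3 - <<'E'
from h import *
c=capture("wrist");cv2.imwrite("pics/w1.png",c["image"]);print(c["eye"],np.round(c["attitude"],2).tolist())
for q in mark_of(c,"pot_blue")[:2]: print(q,world(c,q["centre"],z=0))
for q in look_for(c,"pot_blue")[:2]: print(q)
z=c["z_map"];K=np.array(c["mtx"]);v,u=np.mgrid[0:420,0:560]
d=np.stack([(u-K[0,2])/K[0,0],-(v-K[1,2])/K[1,1],-np.ones_like(u,float)],-1)
P=(d*z[...,None])@np.array(c["attitude"]).T+np.array(c["eye"])
hsv=cv2.cvtColor(c["image"],cv2.COLOR_BGR2HSV)
m=(hsv[...,0]>95)&(hsv[...,0]<125)&(hsv[...,1]>120)&(z>0)&(P[...,2]>.05)&(P[...,2]<.07)&(P[...,1]>.05)
if m.any(): print(m.sum(),P[m].mean(0),np.percentile(P[m],[1,99],axis=0))
E
```

```text
time_s: 3.2
tcp_pos: [0.4064, 0.094, 0.1899]
ee_rot: [[0.001, 0.005, 1.0], [-0.0, 1.0, -0.005], [-1.0, -0.0, 0.001]]
wrist_force: [1.4, -0.2, 1.1]
gripper_width: 1.003
[0.3260395  0.095494   0.33232652] [[0.01, -0.96, -0.29], [1.0, 0.01, 0.0], [-0.0, -0.29, 0.96]]
{'centre': [327.1, 182.9], 'confidence': 0.7} [0.40748089 0.13752652 0.        ]
{'box': [299.3, 163.6, 361.4, 227.1], 'confidence': 0.87}
2654 [0.40462052 0.13402731 0.05824327] [[0.38315638 0.11230616 0.05273555]
 [0.42724759 0.15588866 0.0599181 ]]
```

View pics/w1.png

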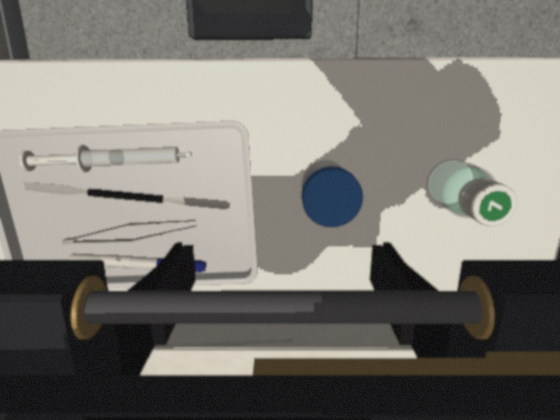

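The wrist view shows the lid at (332,197). That puts the pot at about (0.406, 0.137), with the vial clear of the left finger.

```bash
python3 -m creep '[[1,0,35,-10,0],[1,0,43,-50,0],[1,0,43,-90,0],[1,0,43,-115,0],[1,0,43,-125,0],[1,0,43,-125,0],[0.3,0,43,-125,0],[0.3,0,43,-125,0]]'; python3 -m creep '[[0.3,0,0,0,0],[0.3,0,0,0,0],[0.3,0,0,0,0],[0.3,0,0,0,0],[0.3,0,0,20,0],[0.3,0,0,60,0],[0.3,0,0,80,0],[0.3,0,0,100,0]]'
```

```text
time_s: 4.15
tcp_pos: [0.4082, 0.1381, 0.0665]
ee_rot: [[0.004, 0.0, 1.0], [0.002, 1.0, -0.0], [-1.0, 0.002, 0.004]]
wrist_force: [-0.6, -0.7, 0.0]
gripper_width: 0.895
time_s: 4.95
tcp_pos: [0.4081, 0.1382, 0.1678]
ee_rot: [[0.005, 0.0, 1.0], [0.003, 1.0, -0.0], [-1.0, 0.003, 0.005]]
wrist_force: [0.3, -0.1, -0.3]
gripper_width: 0.555
```

```bash
python3 - <<'E'
from h import *
for n in ("scene","wrist"):
    c=capture(n);cv2.imwrite(f"pics/g_{n}.png",c["image"])
    for q in mark_of(c,"pot_blue")[:1]: print(n,q)
    z=c["z_map"];K=np.array(c["mtx"]);v,u=np.mgrid[0:420,0:560]
    d=np.stack([(u-K[0,2])/K[0,0],-(v-K[1,2])/K[1,1],-np.ones_like(u,float)],-1)
    P=(d*z[...,None])@np.array(c["attitude"]).T+np.array(c["eye"])
    hsv=cv2.cvtColor(c["image"],cv2.COLOR_BGR2HSV)
    m=(hsv[...,0]>95)&(hsv[...,0]<125)&(hsv[...,1]>120)&(z>0)&(abs(P[...,1]-.138)<.04)&(abs(P[...,0]-.407)<.04)
    if m.any(): print(m.sum(),P[m].mean(0),np.percentile(P[m],[1,99],axis=0))
E
cd pics; python3 -c "
import cv2,numpy as np
cv2.imwrite('g.png',np.hstack([cv2.resize(cv2.imread('g_scene.png'),(400,300)),cv2.resize(cv2.imread('g_wrist.png'),(400,300))]))"
```

```text
scene {'centre': [296.4, 275.9], 'confidence': 0.66}
2 [0.39838513 0.16074665 0.15161027] [[0.397277   0.15943553 0.15103692]
 [0.39949326 0.16205777 0.15218361]]
wrist {'centre': [278.7, 228.2], 'confidence': 0.9}
6543 [0.40070357 0.14020511 0.1605542 ] [[0.38408688 0.11756496 0.15073147]
 [0.41758258 0.1632429  0.16289521]]
```

View pics/g.png

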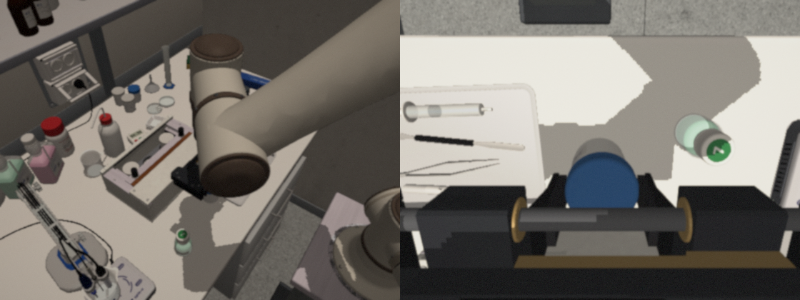

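```bash
python3 -m creep '[[0.3,0,0,40,0],[0.3,40,-6,45,0],[0.3,88,-14,45,0],[0.3,136,-22,45,0],[0.3,184,-30,45,0],[0.3,225,-37,45,0],[0.3,225,-44,45,-0.006],[0.3,225,-44,45,-0.006]]'
python3 - <<'E'
from h import *
for n in ("top","wrist","scene"):
    c=capture(n);cv2.imwrite(f"pics/o_{n}.png",c["image"])
    for t,z in [("well",.01),("pot_white_left",.01),("pot_white_right",.01),("stop_left",.0885),("stop_right",.0885)]:
        for q in mark_of(c,t)[:2]: print(n,t,round(q["confidence"],2),np.round(q["centre"]),np.round(world(c,q["centre"],z=z),4))
E
cd pics; python3 -c "
import cv2,numpy as np
cv2.imwrite('o.png',np.hstack([cv2.resize(cv2.imread('o_top.png'),(400,300)),cv2.resize(cv2.imread('o_wrist.png'),(400,300))]))"
```

```text
time_s: 5.95
tcp_pos: [0.6322, 0.0929, 0.2078]
ee_rot: [[-0.002, 0.009, 1.0], [0.001, 1.0, -0.009], [-1.0, 0.001, -0.002]]
wrist_force: [-0.5, -0.2, -1.1]
gripper_width: 0.557
top well 0.74 [250. 164.] [0.6629 0.0997 0.01  ]
top pot_white_left 0.45 [222. 163.] [0.6671 0.1689 0.01  ]
top pot_white_left 0.43 [204. 176.] [0.6347 0.2134 0.01  ]
top pot_white_right 0.68 [280. 163.] [0.6638 0.0265 0.01  ]
top pot_white_right 0.19 [299. 169.] [ 0.6485 -0.019   0.01  ]
top stop_left 0.93 [196. 146.] [0.6873 0.2136 0.0885]
top stop_right 0.84 [299. 145.] [ 0.6831 -0.0198  0.0885]
top stop_right 0.64 [188. 269.] [0.4097 0.2252 0.0885]
wrist pot_white_left 0.79 [357. 206.] [0.6607 0.1712 0.01  ]
wrist pot_white_right 0.95 [204. 208.] [0.662  0.0179 0.01  ]
wrist stop_left 0.58 [423. 271.] [0.6918 0.2113 0.0885]
wrist stop_right 0.71 [140. 271.] [ 0.6908 -0.0207  0.0885]
scene well 0.94 [214. 231.] [0.6561 0.0936 0.01  ]
scene pot_white_left 0.55 [188. 250.] [0.6634 0.1669 0.01  ]
scene pot_white_right 0.6 [237. 210.] [0.6561 0.0112 0.01  ]
scene pot_white_right 0.44 [189. 243.] [0.676  0.1523 0.01  ]
scene stop_left 0.87 [157. 237.] [0.6838 0.2158 0.0885]
scene stop_right 0.61 [231. 170.] [ 0.6969 -0.024   0.0885]
```

View pics/o.png

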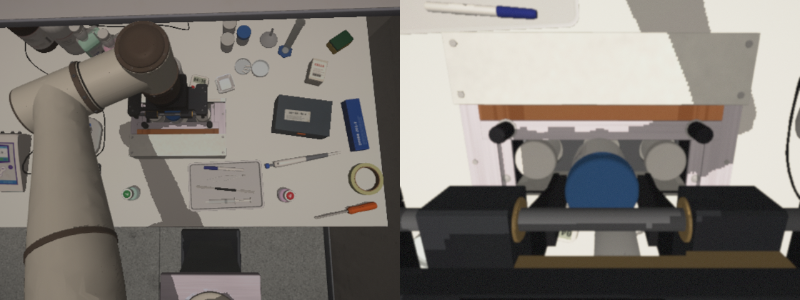

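Run:
```python
from h import *
c=capture("wrist");z=c["z_map"];K=np.array(c["mtx"]);v,u=np.mgrid[0:420,0:560]
d=np.stack([(u-K[0,2])/K[0,0],-(v-K[1,2])/K[1,1],-np.ones_like(u,float)],-1)
P=(d*z[...,None])@np.array(c["attitude"]).T+np.array(c["eye"])
w=(z>0)&(abs(P[...,2]-.0695)<.003)&(P[...,0]>.62)&(P[...,0]<.70)
n,l,st,ce=cv2.connectedComponentsWithStats(w.astype(np.uint8))
for i in range(1,n):
    if st[i,4]>100:
        q=P[l==i];print(st[i,4],np.round(q.mean(0),4),np.round(np.percentile(q,[0.5,99.5],axis=0),4).tolist(),cv2.minEnclosingCircle(q[:,:2].astype(np.float32)*1000))
hd=(z>0)&(abs(P[...,2]-.094)<.004)&(P[...,0]<.60)&(P[...,1]>-.07)&(P[...,1]<.26)
q=P[hd];print("hood",cv2.minAreaRect(q[:,:2].astype(np.float32)*1000))
k=(z>0)&(abs(P[...,2]-.1165)<.004)&(P[...,0]>.59)&(P[...,0]<.66)
n,l,st,ce=cv2.connectedComponentsWithStats(k.astype(np.uint8))
for i in range(1,n):
    if st[i,4]>30: print("knob",st[i,4],np.round(P[l==i].mean(0),4))
```

```text
1309 [ 0.6634 -0.0136  0.0694] [[0.6322, -0.0246, 0.0666], [0.6909, 0.0268, 0.0723]] ((663.90673828125, 2.809433937072754), 37.32766342163086)
1315 [0.6652 0.2035 0.0694] [[0.634, 0.1632, 0.0666], [0.6922, 0.2144, 0.0718]] ((665.429931640625, 187.9172821044922), 36.98175811767578)
2403 [0.6575 0.0175 0.0683] [[0.635, -0.0058, 0.0666], [0.6809, 0.0403, 0.07]] ((658.431640625, 17.44015884399414), 24.514923095703125)
2386 [0.6604 0.1719 0.0684] [[0.6378, 0.1489, 0.0666], [0.6841, 0.1949, 0.0702]] ((661.315185546875, 172.0433349609375), 24.479894638061523)
hood ((559.9371948242188, 95.9347152709961), (300.6637878417969, 78.14802551269531), 89.59339904785156)
knob 516 [ 0.614  -0.0036  0.1155]
knob 516 [0.6154 0.1944 0.1156]
```

```bash
python3 -m creep '[[0.3,20,1,0,0],[0.3,28,1.5,-25,0],[0.3,28,1.5,-60,0],[0.3,28,1.5,-85,0],[0.3,28,1.5,-95,0],[0.3,28,1.5,-100,0],[0.3,28,1.5,-105,0],[0.3,28,1.5,-105,0]]'
```

```text
time_s: 7.7
tcp_pos: [0.6613, 0.0957, 0.1069]
ee_rot: [[0.005, 0.007, 1.0], [0.003, 1.0, -0.007], [-1.0, 0.003, 0.005]]
wrist_force: [0.5, -0.4, -0.4]
gripper_width: 0.559
```

```bash
python3 -m creep '[[0.3,-1,-1,0,0],[0.3,-1,-1,-8,0],[0.3,-1,-1,-14,0],[0.3,-1,-1,-18,0],[0.3,-1,-1,-22,0],[0.3,-1,-1,-25,0],[0.3,-1,-1,-27,0],[0.3,-1,-1,-27,0]]'
```

```text
time_s: 8.5
tcp_pos: [0.6601, 0.0946, 0.0795]
ee_rot: [[0.004, 0.007, 1.0], [0.002, 1.0, -0.007], [-1.0, 0.002, 0.004]]
wrist_force: [-0.2, -0.4, -0.9]
gripper_width: 0.552
```

```bash
python3 -m creep '[[0.3,0,0,-2,0],[0.3,0,0,-3,0],[0.6,0,0,-3,0],[0.7,0,0,-3,0],[0.72,0,0,-3,0],[0.72,0,0,-3,0],[0.72,0,0,-3,0],[0.72,0,0,5,0]]'; python3 -m creep '[[0.72,0,0,15,0],[0.72,0,0,40,0],[0.72,0,0,70,0],[0.3,0,0,105,0],[0,-30,0,110,0],[0,-70,0,110,0],[0,-90,0,110,0],[0,-90,0,110,0]]'
python3 - <<'E'
from h import *
for n in ("wrist","scene"):
    c=capture(n);cv2.imwrite(f"pics/p_{n}.png",c["image"])
    for t,z in [("pot_blue",.01)]:
        for q in mark_of(c,t)[:2]: print(n,t,round(q["confidence"],2),np.round(q["centre"]),np.round(world(c,q["centre"],z=z),4))
    z=c["z_map"];K=np.array(c["mtx"]);v,u=np.mgrid[0:420,0:560]
    d=np.stack([(u-K[0,2])/K[0,0],-(v-K[1,2])/K[1,1],-np.ones_like(u,float)],-1)
    P=(d*z[...,None])@np.array(c["attitude"]).T+np.array(c["eye"])
    hsv=cv2.cvtColor(c["image"],cv2.COLOR_BGR2HSV)
    m=(hsv[...,0]>95)&(hsv[...,0]<125)&(hsv[...,1]>120)&(z>0)&(abs(P[...,1]-.0945)<.05)&(abs(P[...,0]-.66)<.05)
    if m.any(): print(m.sum(),P[m].mean(0),np.percentile(P[m],[1,99],axis=0))
E
cd pics; python3 -c "
import cv2,numpy as np
cv2.imwrite('p.png',np.hstack([cv2.resize(cv2.imread('p_scene.png'),(400,300)),cv2.resize(cv2.imread('p_wrist.png'),(400,300))]))"
```

```text
time_s: 9.3
tcp_pos: [0.6592, 0.0944, 0.0834]
ee_rot: [[0.002, 0.007, 1.0], [0.002, 1.0, -0.007], [-1.0, 0.002, 0.002]]
wrist_force: [-0.7, -0.8, -0.4]
gripper_width: 0.716
time_s: 10.1
tcp_pos: [0.5671, 0.0942, 0.195]
ee_rot: [[0.002, 0.006, 1.0], [0.002, 1.0, -0.006], [-1.0, 0.002, 0.002]]
wrist_force: [0.3, 0.3, 1.0]
gripper_width: 0.352
wrist pot_blue 0.79 [279. 272.] [0.6598 0.0914 0.01  ]
350 [0.64599433 0.09356787 0.06803562] [[0.63936186 0.07361107 0.06158203]
 [0.67980769 0.11374119 0.06978067]]
scene pot_blue 0.54 [214. 231.] [0.6549 0.0939 0.01  ]
243 [0.66121984 0.0956221  0.06894543] [[0.64496992 0.07270893 0.06323183]
 [0.6807623  0.11677336 0.07213939]]
```

View pics/p.png

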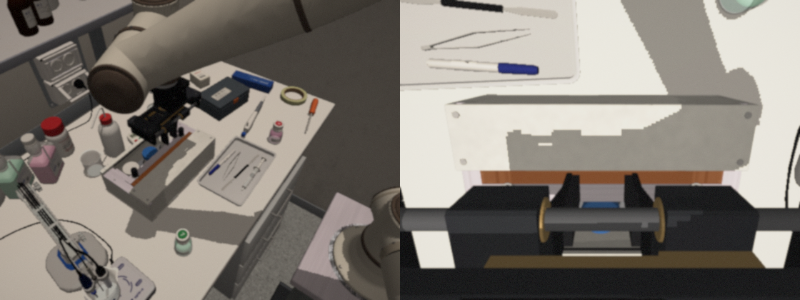

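Depth puts the blue lid top at z = 0.069, so the pot is seated in the well. In the wrist view the blue lid shows between the fingers at (601,215) in the combined picture. Now I'll push the knobs, with the fingers shut and the tips just above the hood.

```bash
python3 -m creep '[[0,0,40,0,0],[0,5,80,-10,0],[0,10,100,-30,0],[0,10,100,-55,0],[0,10,100,-70,0],[0,10,100,-74,0],[0,14,100,-74,0],[0,18,100,-74,0]]'
```

```text
time_s: 11.1
tcp_pos: [0.5897, 0.1947, 0.1207]
ee_rot: [[0.005, 0.007, 1.0], [0.003, 1.0, -0.007], [-1.0, 0.003, 0.005]]
wrist_force: [-1.3, 0.6, -0.4]
gripper_width: 0.001
```

Run:
```python
from h import *
s=sense();print(np.round(s["tcp_pos"],4),np.round(s["wrist_force"],1),s["gripper_width"])
c=capture("scene");cv2.imwrite("pics/k1.png",cv2.resize(c["image"][110:330,90:370],None,fx=2.7,fy=2.7))
```

```text
[0.5897 0.1947 0.1207] [-1.3  0.6 -0.4] 0.0011357900585279976
```

View pics/k1.png

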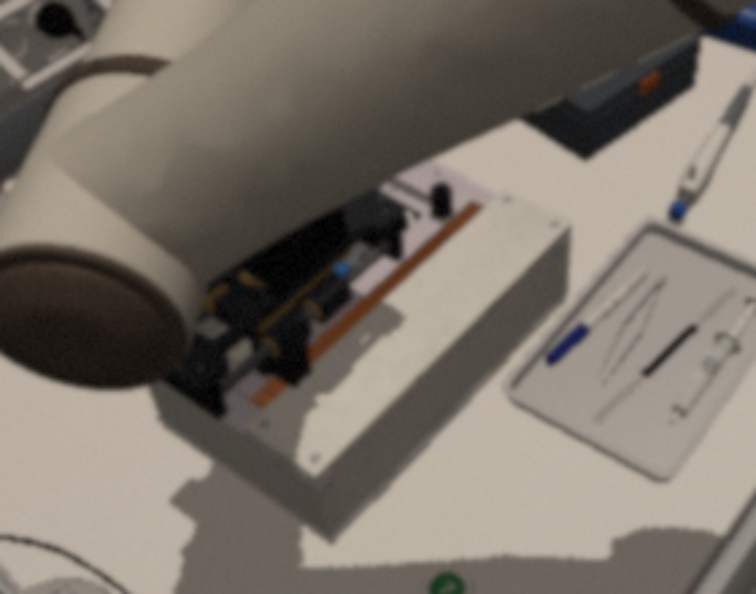

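The view shows the shut fingers at about (290,350), just behind the left knob and above the hood. I'll advance gently.

```bash
python3 -m creep '[[0,2,0,0,0],[0,4,0,0,0],[0,5,0,0,0],[0,6,0,0,0],[0,7,0,0,0],[0,8,0,0,0],[0,9,0,0,0],[0,9,0,0,0]]'
```

```text
time_s: 11.95
tcp_pos: [0.5987, 0.1945, 0.1206]
ee_rot: [[0.004, 0.007, 1.0], [0.002, 1.0, -0.007], [-1.0, 0.002, 0.004]]
wrist_force: [-2.0, -0.9, 0.8]
gripper_width: 0.006
```

```bash
python3 -m creep '[[0,0.5,0,0,0],[0,1,0,0,0],[0,1.5,0,0,0],[0,2,0,0,0],[0,2.5,0,0,0],[0,3,0,0,0],[0,3.5,0,0,0],[0,4,0,0,0]]'
```

```text
time_s: 12.75
tcp_pos: [0.6023, 0.1942, 0.1204]
ee_rot: [[0.003, 0.008, 1.0], [0.002, 1.0, -0.008], [-1.0, 0.002, 0.003]]
wrist_force: [-3.2, -1.2, 0.3]
gripper_width: 0.005
```

```bash
python3 -m creep '[[0,-10,-5,0,0],[0,-14,-50,0,0],[0,-14,-98,0,0],[0,-14,-146,0,0],[0,-14,-190,0,0],[0,-14,-199,0,0],[0,-11,-199,0,0],[0,-8,-199,0,0]]'; python3 -m creep '[[0,1.5,0,0,0],[0,3,0,0,0],[0,4,0,0,0],[0,5,0,0,0],[0,6,0,0,0],[0,7,0,0,0],[0,8,0,0,0],[0,9,0,0,0]]'
```

```text
time_s: 13.55
tcp_pos: [0.5953, -0.0041, 0.121]
ee_rot: [[0.005, 0.007, 1.0], [0.002, 1.0, -0.007], [-1.0, 0.002, 0.005]]
wrist_force: [0.5, 0.2, -1.1]
gripper_width: 0.005
time_s: 14.35
tcp_pos: [0.6043, -0.0042, 0.1209]
ee_rot: [[0.005, 0.007, 1.0], [0.002, 1.0, -0.007], [-1.0, 0.002, 0.005]]
wrist_force: [-3.2, -0.8, -0.6]
gripper_width: 0.008
```

```bash
python3 -m creep '[[0,-10,5,0,0],[0,-14,52,0,0],[0,-14,101,0,0],[0,-14,150,0,0],[0,-14,190,0,0],[0,-13,198,0,0],[0,-9,199,0,0],[0,-5,199,0,0]]'; python3 -m creep '[[0,1.5,0,0,0],[0,3,0,0,0],[0,4.5,0,0,0],[0,6,0,0,0],[0,7,0,0,0],[0,8,0,0,0],[0,9,0,0,0],[0,10,0,0,0]]'
python3 - <<'E'
from h import *
c=capture("top");cv2.imwrite("pics/k2t.png",cv2.resize(c["image"][110:240,150:350],None,fx=3,fy=3))
c=capture("scene");cv2.imwrite("pics/k2s.png",cv2.resize(c["image"][110:330,90:370],None,fx=2,fy=2))
E
```

```text
time_s: 15.15
tcp_pos: [0.5995, 0.1945, 0.1211]
ee_rot: [[0.006, 0.007, 1.0], [0.002, 1.0, -0.007], [-1.0, 0.002, 0.006]]
wrist_force: [0.1, -0.8, 0.4]
gripper_width: 0.005
time_s: 15.95
tcp_pos: [0.6091, 0.1942, 0.121]
ee_rot: [[0.005, 0.007, 1.0], [0.002, 1.0, -0.007], [-1.0, 0.002, 0.005]]
wrist_force: [-2.8, -1.5, 0.5]
gripper_width: 0.002
```

View pics/k2t.png

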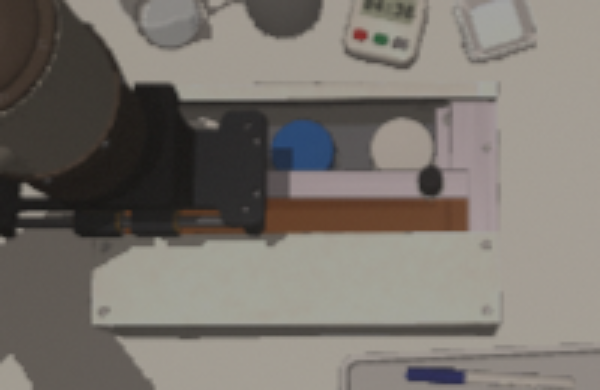

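View pics/k2s.png

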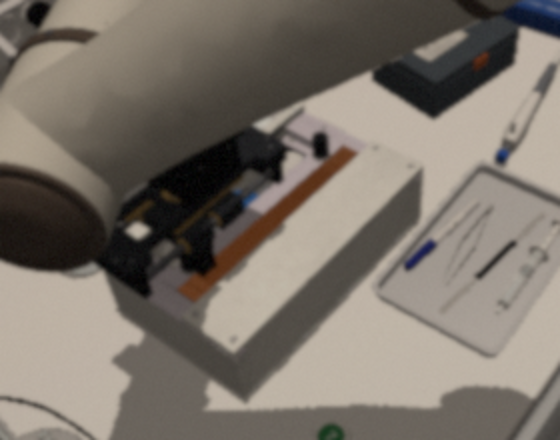

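The top view shows the cover moving: the right knob is at (430,181) and the blue pot at (303,146). I'll carry on alternating with 8 mm strokes.

```bash
python3 -m creep '[[0,-10,-5,0,0],[0,-15,-52,0,0],[0,-15,-101,0,0],[0,-15,-150,0,0],[0,-15,-190,0,0],[0,-14,-198,0,0],[0,-11,-199,0,0],[0,-7,-199,0,0]]'; python3 -m creep '[[0,1.5,0,0,0],[0,3,0,0,0],[0,4.5,0,0,0],[0,6,0,0,0],[0,7.5,0,0,0],[0,8.5,0,0,0],[0,9.5,0,0,0],[0,10,0,0,0]]'
```

```text
time_s: 16.85
tcp_pos: [0.6028, -0.0042, 0.1214]
ee_rot: [[0.007, 0.007, 1.0], [0.002, 1.0, -0.007], [-1.0, 0.002, 0.006]]
wrist_force: [0.1, 0.6, 0.4]
gripper_width: 0.005
time_s: 17.65
tcp_pos: [0.6129, -0.0043, 0.1214]
ee_rot: [[0.006, 0.007, 1.0], [0.002, 1.0, -0.007], [-1.0, 0.002, 0.006]]
wrist_force: [-1.1, -0.1, 0.4]
gripper_width: 0.005
```

```bash
python3 -m creep '[[0,-10,5,0,0],[0,-13,52,0,0],[0,-13,101,0,0],[0,-13,150,0,0],[0,-13,190,0,0],[0,-12,198,0,0],[0,-9,199,0,0],[0,-5,199,0,0]]'; python3 -m creep '[[0,1.5,0,0,0],[0,3,0,0,0],[0,4.5,0,0,0],[0,6,0,0,0],[0,7,0,0,0],[0,8,0,0,0],[0,9,0,0,0],[0,10,0,0,0]]'
```

```text
time_s: 18.45
tcp_pos: [0.6079, 0.1943, 0.1216]
ee_rot: [[0.007, 0.007, 1.0], [0.002, 1.0, -0.007], [-1.0, 0.002, 0.007]]
wrist_force: [0.0, -0.5, 0.5]
gripper_width: 0.005
time_s: 19.25
tcp_pos: [0.6178, 0.1941, 0.1214]
ee_rot: [[0.006, 0.007, 1.0], [0.002, 1.0, -0.007], [-1.0, 0.002, 0.006]]
wrist_force: [-1.5, -0.6, -0.3]
gripper_width: 0.003
```

```bash
python3 -m creep '[[0,-10,-5,0,0],[0,-15,-52,0,0],[0,-15,-101,0,0],[0,-15,-150,0,0],[0,-15,-190,0,0],[0,-14,-198,0,0],[0,-11,-199,0,0],[0,-7,-199,0,0]]'; python3 -m creep '[[0,1.5,0,0,0],[0,3,0,0,0],[0,4.5,0,0,0],[0,6,0,0,0],[0,7.5,0,0,0],[0,8.5,0,0,0],[0,9.5,0,0,0],[0,10,0,0,0]]'
```

```text
time_s: 20.05
tcp_pos: [0.6114, -0.0043, 0.1218]
ee_rot: [[0.008, 0.007, 1.0], [0.002, 1.0, -0.007], [-1.0, 0.002, 0.008]]
wrist_force: [-0.8, 0.6, 0.3]
gripper_width: 0.003
time_s: 20.85
tcp_pos: [0.6214, -0.0044, 0.1218]
ee_rot: [[0.008, 0.007, 1.0], [0.002, 1.0, -0.007], [-1.0, 0.002, 0.008]]
wrist_force: [-1.1, -0.4, -0.4]
gripper_width: 0.006
```

```bash
python3 -m creep '[[0,-10,5,0,0],[0,-13,52,0,0],[0,-13,101,0,0],[0,-13,150,0,0],[0,-13,190,0,0],[0,-12,198,0,0],[0,-9,199,0,0],[0,-5,199,0,0]]'; python3 -m creep '[[0,1.5,0,0,0],[0,3,0,0,0],[0,4.5,0,0,0],[0,6,0,0,0],[0,7,0,0,0],[0,8,0,0,0],[0,9,0,0,0],[0,10,0,0,0]]'
```

```text
time_s: 21.65
tcp_pos: [0.6164, 0.1942, 0.122]
ee_rot: [[0.008, 0.007, 1.0], [0.002, 1.0, -0.007], [-1.0, 0.002, 0.008]]
wrist_force: [0.4, -1.1, -0.1]
gripper_width: 0.008
time_s: 22.45
tcp_pos: [0.6263, 0.1941, 0.1218]
ee_rot: [[0.007, 0.007, 1.0], [0.002, 1.0, -0.007], [-1.0, 0.002, 0.007]]
wrist_force: [-2.3, -1.0, -1.2]
gripper_width: 0.007
```

Run:
```python
from h import *
c=capture("top");cv2.imwrite("pics/k3t.png",cv2.resize(c["image"][110:240,150:350],None,fx=3,fy=3))
```

```text
(no output)
```

View pics/k3t.png

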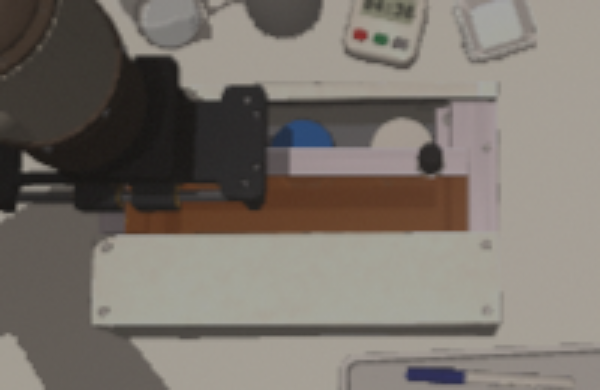

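The cover is advancing straight. The right knob is now at (430,157) and the pots are half covered. Continuing.

```bash
python3 -m creep '[[0,-10,-5,0,0],[0,-15,-52,0,0],[0,-15,-101,0,0],[0,-15,-150,0,0],[0,-15,-190,0,0],[0,-14,-198,-1,0],[0,-11,-199,-1,0],[0,-7,-199,-1,0]]'; python3 -m creep '[[0,1.5,0,0,0],[0,3,0,0,0],[0,4.5,0,0,0],[0,6,0,0,0],[0,7.5,0,0,0],[0,8.5,0,0,0],[0,9.5,0,0,0],[0,10,0,0,0]]'
```

```text
time_s: 23.3
tcp_pos: [0.62, -0.0043, 0.1213]
ee_rot: [[0.009, 0.006, 1.0], [0.002, 1.0, -0.006], [-1.0, 0.002, 0.009]]
wrist_force: [0.4, 0.5, 0.7]
gripper_width: 0.005
time_s: 24.1
tcp_pos: [0.6301, -0.0044, 0.1212]
ee_rot: [[0.009, 0.006, 1.0], [0.002, 1.0, -0.007], [-1.0, 0.002, 0.009]]
wrist_force: [-1.1, -0.6, -0.2]
gripper_width: 0.005
```

```bash
python3 -m creep '[[0,-10,5,0,0],[0,-13,52,0,0],[0,-13,101,0,0],[0,-13,150,0,0],[0,-13,190,0,0],[0,-12,198,0,0],[0,-9,199,0,0],[0,-5,199,0,0]]'; python3 -m creep '[[0,1.5,0,0,0],[0,3,0,0,0],[0,4.5,0,0,0],[0,6,0,0,0],[0,7,0,0,0],[0,8,0,0,0],[0,9,0,0,0],[0,10,0,0,0]]'
```

```text
time_s: 24.9
tcp_pos: [0.6251, 0.1942, 0.1214]
ee_rot: [[0.009, 0.006, 1.0], [0.002, 1.0, -0.006], [-1.0, 0.002, 0.009]]
wrist_force: [0.4, -0.7, -0.0]
gripper_width: 0.008
time_s: 25.7
tcp_pos: [0.635, 0.1941, 0.1213]
ee_rot: [[0.009, 0.006, 1.0], [0.002, 1.0, -0.006], [-1.0, 0.002, 0.009]]
wrist_force: [-1.5, -0.1, -0.2]
gripper_width: 0.007
```

```bash
python3 -m creep '[[0,-10,-5,0,0],[0,-15,-52,0,0],[0,-15,-101,0,0],[0,-15,-150,0,0],[0,-15,-190,0,0],[0,-14,-198,0,0],[0,-11,-199,0,0],[0,-7,-199,0,0]]'; python3 -m creep '[[0,1.5,0,0,0],[0,3,0,0,0],[0,4.5,0,0,0],[0,6,0,0,0],[0,7.5,0,0,0],[0,8.5,0,0,0],[0,9.5,0,0,0],[0,10,0,0,0]]'
```

```text
time_s: 26.5
tcp_pos: [0.629, -0.0043, 0.1217]
ee_rot: [[0.011, 0.006, 1.0], [0.002, 1.0, -0.006], [-1.0, 0.002, 0.011]]
wrist_force: [-1.0, -0.6, -0.7]
gripper_width: 0.008
time_s: 27.3
tcp_pos: [0.6391, -0.0044, 0.1216]
ee_rot: [[0.011, 0.006, 1.0], [0.002, 1.0, -0.006], [-1.0, 0.002, 0.011]]
wrist_force: [-1.8, -0.8, -0.7]
gripper_width: 0.009
```

```bash
python3 -m creep '[[0,-10,5,0,0],[0,-13,52,0,0],[0,-13,101,0,0],[0,-13,150,0,0],[0,-13,190,0,0],[0,-12,198,0,0],[0,-9,199,0,0],[0,-5,199,0,0]]'; python3 -m creep '[[0,1.5,0,0,0],[0,3,0,0,0],[0,4.5,0,0,0],[0,6,0,0,0],[0,7,0,0,0],[0,8,0,0,0],[0,9,0,0,0],[0,9,0,0,0]]'
```

```text
time_s: 28.1
tcp_pos: [0.6341, 0.1942, 0.1218]
ee_rot: [[0.011, 0.006, 1.0], [0.002, 1.0, -0.006], [-1.0, 0.002, 0.011]]
wrist_force: [0.6, 0.6, -0.5]
gripper_width: 0.007
time_s: 28.9
tcp_pos: [0.6432, 0.194, 0.1217]
ee_rot: [[0.011, 0.006, 1.0], [0.002, 1.0, -0.006], [-1.0, 0.002, 0.011]]
wrist_force: [-1.7, -1.5, -0.0]
gripper_width: 0.008
```

```bash
python3 -m creep '[[0,-10,-5,0,0],[0,-15,-52,0,0],[0,-15,-101,0,0],[0,-15,-150,0,0],[0,-15,-190,0,0],[0,-14,-198,0,0],[0,-11,-199,0,0],[0,-7,-199,0,0]]'; python3 -m creep '[[0,1.5,0,0,0],[0,3,0,0,0],[0,4,0,0,0],[0,5,0,0,0],[0,6,0,0,0],[0,7,0,0,0],[0,8,0,0,0],[0,9,0,0,0]]'
```

```text
time_s: 29.7
tcp_pos: [0.6372, -0.0043, 0.1221]
ee_rot: [[0.013, 0.006, 1.0], [0.002, 1.0, -0.006], [-1.0, 0.002, 0.013]]
wrist_force: [-1.2, 0.8, 0.8]
gripper_width: 0.008
time_s: 30.5
tcp_pos: [0.6457, -0.0045, 0.1219]
ee_rot: [[0.011, 0.006, 1.0], [0.002, 1.0, -0.006], [-1.0, 0.002, 0.011]]
wrist_force: [-3.3, -1.6, 0.6]
gripper_width: 0.004
```

```bash
python3 -m creep '[[0,-10,5,0,0],[0,-13,52,0,0],[0,-13,101,0,0],[0,-13,150,0,0],[0,-13,190,0,0],[0,-12,198,0,0],[0,-9,199,0,0],[0,-5,199,0,0]]'; python3 -m creep '[[0,1.5,0,0,0],[0,2.5,0,0,0],[0,3.5,0,0,0],[0,4.5,0,0,0],[0,5.5,0,0,0],[0,6.5,0,0,0],[0,7.5,0,0,0],[0,8.5,0,0,0]]'
```

```text
time_s: 31.3
tcp_pos: [0.6409, 0.1942, 0.1222]
ee_rot: [[0.012, 0.006, 1.0], [0.002, 1.0, -0.006], [-1.0, 0.002, 0.012]]
wrist_force: [-1.0, 0.1, 0.3]
gripper_width: 0.005
time_s: 32.1
tcp_pos: [0.6488, 0.1939, 0.122]
ee_rot: [[0.01, 0.006, 1.0], [0.002, 1.0, -0.006], [-1.0, 0.002, 0.01]]
wrist_force: [-4.4, 0.0, 1.0]
gripper_width: 0.009
```

```bash
python3 -m creep '[[0,-10,-5,0,0],[0,-15,-52,0,0],[0,-15,-101,0,0],[0,-15,-150,0,0],[0,-15,-190,0,0],[0,-14,-198,0,0],[0,-10,-199,0,0],[0,-6,-199,0,0]]'; python3 -m creep '[[0,1,0,0,0],[0,2,0,0,0],[0,3,0,0,0],[0,4,0,0,0],[0,5,0,0,0],[0,6,0,0,0],[0,7,0,0,0],[0,8,0,0,0]]'
```

```text
time_s: 32.9
tcp_pos: [0.644, -0.0045, 0.1224]
ee_rot: [[0.012, 0.006, 1.0], [0.002, 1.0, -0.006], [-1.0, 0.002, 0.012]]
wrist_force: [-0.7, 0.7, 0.1]
gripper_width: 0.006
time_s: 33.7
tcp_pos: [0.6521, -0.0045, 0.1224]
ee_rot: [[0.012, 0.006, 1.0], [0.002, 1.0, -0.006], [-1.0, 0.002, 0.012]]
wrist_force: [-2.4, -0.7, 0.3]
gripper_width: 0.007
```

```bash
python3 -m creep '[[0,-10,5,0,0],[0,-13,52,0,0],[0,-13,101,0,0],[0,-13,150,0,0],[0,-13,190,0,0],[0,-12,198,0,0],[0,-9,199,-1,0],[0,-5,199,-1,0]]'; python3 -m creep '[[0,1.5,0,0,0],[0,2.5,0,0,0],[0,3.5,0,0,0],[0,4.5,0,0,0],[0,5.5,0,0,0],[0,6.5,0,0,0],[0,7.5,0,0,0],[0,8,0,0,0]]'
```

```text
time_s: 34.5
tcp_pos: [0.6471, 0.194, 0.1215]
ee_rot: [[0.012, 0.006, 1.0], [0.002, 1.0, -0.006], [-1.0, 0.002, 0.012]]
wrist_force: [-0.0, -0.1, -0.8]
gripper_width: 0.006
time_s: 35.3
tcp_pos: [0.655, 0.1939, 0.1213]
ee_rot: [[0.012, 0.006, 1.0], [0.002, 1.0, -0.006], [-1.0, 0.002, 0.012]]
wrist_force: [-2.5, 0.4, -0.6]
gripper_width: 0.004
```

```bash
python3 -m creep '[[0,-10,-5,0,0],[0,-15,-52,0,0],[0,-15,-101,0,0],[0,-15,-150,0,0],[0,-15,-190,0,0],[0,-14,-198,0,0],[0,-10,-199,0,0],[0,-6,-199,0,0]]'; python3 -m creep '[[0,1,0,0,0],[0,2,0,0,0],[0,3,0,0,0],[0,4,0,0,0],[0,5,0,0,0],[0,6,0,0,0],[0,7,0,0,0],[0,7.5,0,0,0]]'
```

```text
time_s: 36.1
tcp_pos: [0.6501, -0.0045, 0.1217]
ee_rot: [[0.014, 0.005, 1.0], [0.002, 1.0, -0.005], [-1.0, 0.002, 0.014]]
wrist_force: [-0.4, 0.4, 0.0]
gripper_width: 0.003
time_s: 36.9
tcp_pos: [0.6577, -0.0046, 0.1217]
ee_rot: [[0.014, 0.005, 1.0], [0.002, 1.0, -0.005], [-1.0, 0.002, 0.014]]
wrist_force: [-1.4, -0.1, -1.0]
gripper_width: 0.006
```

```bash
python3 -m creep '[[0,-10,5,0,0],[0,-13,52,0,0],[0,-13,101,0,0],[0,-13,150,0,0],[0,-13,190,0,0],[0,-12,198,0,0],[0,-8,199,0,0],[0,-4,199,0,0]]'; python3 -m creep '[[0,1,0,0,0],[0,2,0,0,0],[0,3,0,0,0],[0,4,0,0,0],[0,5,0,0,0],[0,6,0,0,0],[0,6.5,0,0,0],[0,7,0,0,0]]'
python3 - <<'E'
from h import *
c=capture("top");cv2.imwrite("pics/k4t.png",cv2.resize(c["image"][110:240,150:350],None,fx=3,fy=3))
E
```

```text
time_s: 37.7
tcp_pos: [0.6538, 0.194, 0.122]
ee_rot: [[0.014, 0.006, 1.0], [0.002, 1.0, -0.006], [-1.0, 0.002, 0.014]]
wrist_force: [0.4, -1.0, -0.3]
gripper_width: 0.004
time_s: 38.5
tcp_pos: [0.6606, 0.1937, 0.1218]
ee_rot: [[0.013, 0.006, 1.0], [0.001, 1.0, -0.006], [-1.0, 0.001, 0.013]]
wrist_force: [-2.6, -0.8, 0.3]
gripper_width: 0.004
```

View pics/k4t.png

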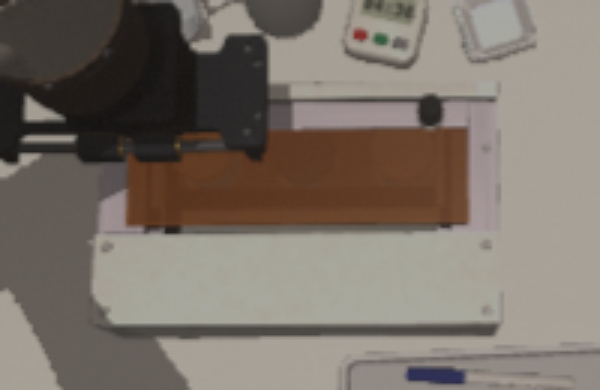

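The top view shows the cover nearly home: the right knob is at (430,110) and the strip is within a few millimetres of the wall. Now I'll seat both ends until they stop firmly.

```bash
python3 -m creep '[[0,-10,-5,0,0],[0,-15,-52,0,0],[0,-15,-101,0,0],[0,-15,-150,0,0],[0,-15,-190,0,0],[0,-14,-198,0,0],[0,-9,-199,0,0],[0,-5,-199,0,0]]'; python3 -m creep '[[0,1,0,0,0],[0,2,0,0,0],[0,2.5,0,0,0],[0,3,0,0,0],[0,3.5,0,0,0],[0,4,0,0,0],[0,4.5,0,0,0],[0,5,0,0,0]]'
```

```text
time_s: 39.35
tcp_pos: [0.6568, -0.0046, 0.1221]
ee_rot: [[0.015, 0.005, 1.0], [0.002, 1.0, -0.005], [-1.0, 0.002, 0.015]]
wrist_force: [-0.2, 0.2, -1.2]
gripper_width: 0.002
time_s: 40.15
tcp_pos: [0.6597, -0.0051, 0.1215]
ee_rot: [[0.01, 0.006, 1.0], [0.001, 1.0, -0.006], [-1.0, 0.001, 0.01]]
wrist_force: [-7.3, -1.6, 1.5]
gripper_width: 0.007
```

```bash
python3 -m creep '[[0,-10,5,0,0],[0,-13,52,0,0],[0,-13,101,0,0],[0,-13,150,0,0],[0,-13,190,0,0],[0,-10,198,0,0],[0,-6,199,0,0],[0,-1,199,0,0]]'; python3 -m creep '[[0,1,0,0,0],[0,1.5,0,0,0],[0,2,0,0,0],[0,2.5,0,0,0],[0,3,0,0,0],[0,3.5,0,0,0],[0,4,0,0,0],[0,4,0,0,0]]'
```

```text
time_s: 40.95
tcp_pos: [0.6593, 0.1937, 0.1219]
ee_rot: [[0.011, 0.006, 1.0], [0.001, 1.0, -0.006], [-1.0, 0.002, 0.011]]
wrist_force: [0.6, -0.5, -0.5]
gripper_width: 0.004
time_s: 41.75
tcp_pos: [0.6615, 0.1931, 0.1213]
ee_rot: [[0.007, 0.006, 1.0], [-0.0, 1.0, -0.006], [-1.0, -0.0, 0.007]]
wrist_force: [-6.6, -0.2, 1.1]
gripper_width: 0.006
```

```bash
python3 -m creep '[[0,1,0,0,0],[0,2,0,0,0],[0,2.5,0,0,0],[0,3,0,0,0],[0,3,0,0,0],[0,3,0,0,0],[0,3,0,0,0],[0,3,0,0,0]]';  python3 -m creep '[[0,-10,-5,0,0],[0,-15,-52,0,0],[0,-15,-101,0,0],[0,-15,-150,0,0],[0,-15,-190,0,0],[0,-14,-198,0,0],[0,-9,-199,0,0],[0,-4,-199,0,0]]'; python3 -m creep '[[0,1,0,0,0],[0,2,0,0,0],[0,3,0,0,0],[0,3.5,0,0,0],[0,4,0,0,0],[0,4.5,0,0,0],[0,4.5,0,0,0],[0,4.5,0,0,0]]'
```

```text
time_s: 42.55
tcp_pos: [0.6616, 0.193, 0.1205]
ee_rot: [[0.0, 0.006, 1.0], [-0.002, 1.0, -0.006], [-1.0, -0.002, 0.0]]
wrist_force: [-9.7, 2.1, 1.8]
gripper_width: 0.002
time_s: 43.35
tcp_pos: [0.6589, -0.0055, 0.1209]
ee_rot: [[0.002, 0.006, 1.0], [-0.002, 1.0, -0.006], [-1.0, -0.001, 0.002]]
wrist_force: [0.2, 0.6, -0.2]
gripper_width: 0.008
time_s: 44.15
tcp_pos: [0.66, -0.0053, 0.1197]
ee_rot: [[-0.007, 0.005, 1.0], [-0.003, 1.0, -0.005], [-1.0, -0.003, -0.007]]
wrist_force: [-7.7, -1.9, 2.7]
gripper_width: 0.006
```

Both ends stop firmly at matching positions. I'll back off, lift clear and look.

```bash
python3 -m creep '[[0,-10,0,0,0],[0,-20,0,10,0],[0,-30,0,40,0],[0,-60,-30,80,0],[0,-100,-60,110,0],[0,-140,-90,120,0],[0,-180,-120,130,0],[0,-210,-150,130,0]]'; python3 -m creep '[[0,-20,-40,0,0],[0,-40,-80,0,0],[0,-50,-125,0,0],[0,-50,-170,0,0],[0,-50,-200,0,0],[0,-50,-200,0,0],[0,-50,-200,0,0],[0,-50,-200,0,0]]'
python3 - <<'E'
from h import *
for n in ("top","scene"):
    c=capture(n);a=c["image"]
    b=a[110:240,150:350] if n=="top" else a[130:330,110:330]
    cv2.imwrite(f"pics/f_{n}.png",cv2.resize(b,None,fx=3.0 if n=="top" else 2.5,fy=3.0 if n=="top" else 2.5,interpolation=cv2.INTER_CUBIC))
    for t in ["edge_left","stop_left","edge_right","stop_right","knob_left","knob_right"]:
        for q in mark_of(c,t)[:1]: print(n,t,round(q["confidence"],2),np.round(q["centre"],1),np.round(world(c,q["centre"],z=.0885),4))
    z=c["z_map"];K=np.array(c["mtx"]);v,u=np.mgrid[0:420,0:560]
    d=np.stack([(u-K[0,2])/K[0,0],-(v-K[1,2])/K[1,1],-np.ones_like(u,float)],-1)
    P=(d*z[...,None])@np.array(c["attitude"]).T+np.array(c["eye"])
    k=(z>0)&(P[...,2]>.110)&(P[...,2]<.123)&(P[...,0]>.6)&(P[...,0]<.72)&(P[...,1]>-.06)&(P[...,1]<.26)
    nn,l,st,ce=cv2.connectedComponentsWithStats(k.astype(np.uint8))
    for i in range(1,nn):
        if st[i,4]>8: print("knob",st[i,4],np.round(P[l==i].mean(0),4))
E
```

```text
time_s: 44.95
tcp_pos: [0.4567, -0.149, 0.252]
ee_rot: [[0.0, 0.002, 1.0], [-0.003, 1.0, -0.002], [-1.0, -0.003, 0.0]]
wrist_force: [0.3, -1.4, 0.2]
gripper_width: 0.007
time_s: 45.75
tcp_pos: [0.4072, -0.348, 0.2525]
ee_rot: [[0.002, 0.001, 1.0], [-0.004, 1.0, -0.001], [-1.0, -0.004, 0.002]]
wrist_force: [0.8, 0.1, -0.3]
gripper_width: 0.001
top stop_left 0.56 [198.3 146.5] [0.685  0.2089 0.0885]
top edge_right 0.58 [298.2 142.5] [ 0.6899 -0.0178  0.0885]
top stop_right 0.61 [302.8 145.7] [ 0.6822 -0.028   0.0885]
top knob_left 0.8 [203.5 150.5] [0.6754 0.1968 0.0885]
top knob_right 0.95 [294.9 152.1] [ 0.6677 -0.0101  0.0885]
knob 53 [ 0.6767 -0.0071  0.1167]
knob 53 [0.6782 0.1922 0.1167]
scene edge_left 0.61 [156.4 233.9] [0.6913 0.2113 0.0885]
scene stop_left 0.93 [153.9 234.9] [0.6934 0.2161 0.0885]
scene edge_right 0.86 [230.2 170.8] [ 0.6964 -0.0206  0.0885]
scene stop_right 0.95 [232.4 170.7] [ 0.6925 -0.0238  0.0885]
scene knob_left 0.94 [164.8 230.6] [0.6841 0.1953 0.0885]
scene knob_right 0.67 [235.5 177.6] [ 0.6715 -0.01    0.0885]
knob 46 [ 0.6773 -0.0045  0.1154]
knob 67 [0.6784 0.1949 0.115 ]
```

View pics/f_top.png

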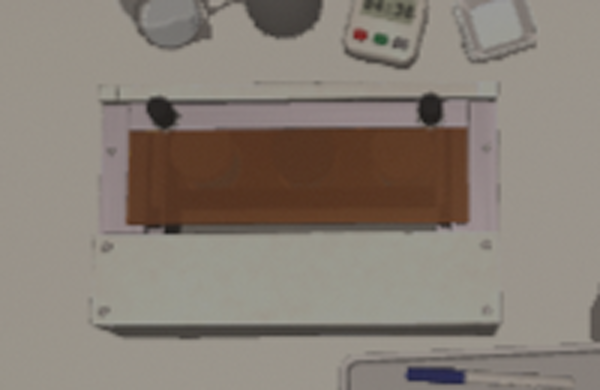

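View pics/f_scene.png

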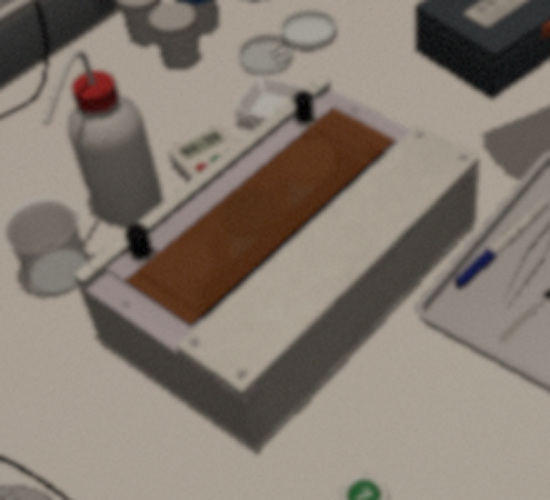

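Run:
```python
from h import *
c=capture("scene")
for t in ["vial_green","vial_pink"]:
    for q in mark_of(c,t)[:1]: print(t,round(q["confidence"],2),np.round(world(c,q["centre"],z=0),3))
print(sense()["time_s"],finish_job())
```

```text
vial_green 0.58 [0.408 0.249 0.   ]
vial_pink 0.57 [ 0.401 -0.244  0.   ]
the job is handed in; nothing more can be done
46.6 None
```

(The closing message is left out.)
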